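Sort the sample containers into their carriers

TASK

Clear the mixed amber sample containers off the bench into their grey carriers: one slim vial in each of the two small bays, one squat jar in each of the two large bays, and the square bottle in the single-bay carrier. Set each one down gently, standing upright on the floor of its bay; do not knock any over or drop it, and leave the beaker and the timer where they are.

Things in the scene. Friction and masses are not known exactly. Their poses are not given: they have to be found in the camera images.
- vial1_mid (a point): slim round vial of amber glass with a white cap, standing upright and loose; body 28 diameter x 50 mm, then cap 22 diameter, 66 mm high in all, 28 to 56 g. The point is its centre, 33 mm above its underside; z up along its axis. The two vials are alike.
- vial2_mid (a point): slim round vial of amber glass with a white cap, standing upright and loose; body 28 diameter x 50 mm, then cap 22 diameter, 66 mm high in all, 28 to 56 g. The point is its centre, 33 mm above its underside; z up along its axis. The two vials are alike.
- jar1_mid (a point): squat round jar of amber glass with a wide white screw lid as broad as the jar, standing upright and loose; 56 mm diameter, 54 mm high (lid the top 20 mm), 84 to 168 g. The point is its centre, 27 mm above its underside; z up along its axis. The two jars are alike.
- jar2_mid (a point): squat round jar of amber glass with a wide white screw lid as broad as the jar, standing upright and loose; 56 mm diameter, 54 mm high (lid the top 20 mm), 84 to 168 g. The point is its centre, 27 mm above its underside; z up along its axis. The two jars are alike.
- bottle_mid (a point): square-sided amber bottle with a small white cap, standing upright and loose; body 46 x 46 mm and 62 mm high, shoulder to 70 mm, cap 32 mm diameter, 88 mm high in all, 105 to 210 g. The point is its centre, 44 mm above its underside, level with the body's upper part; z up, x and y square to its flat sides.
- vial_carrier: vial carrier: low tray 54 (x) x 124 (y) mm with two small square bays, each 46 x 46 mm, centred at y = -35 and +35 mm (x = 0), with a 24 mm wide solid web at rim height between them. Fixed; grey plastic, 12 mm high, floor 3 mm thick, rim walls 4 mm thick. Origin under its centre on the bench, z up, bays in a row along its y axis.
- jar_carrier: jar carrier: low tray 84 (x) x 180 (y) mm with two large square bays, each 76 x 76 mm, centred at y = -48 and +48 mm (x = 0), with a 20 mm wide solid web at rim height between them. Fixed; grey plastic, 12 mm high, floor 3 mm thick, rim walls 4 mm thick. Origin under its centre on the bench, z up, bays in a row along its y axis.
- bottle_carrier: bottle carrier: low square tray 78 x 78 mm with a single square bay 70 x 70 mm at its centre; the square bottle fits in at any yaw. Fixed; grey plastic, 12 mm high, floor 3 mm thick, rim walls 4 mm thick. Origin under its centre on the bench, z up.
- beaker: bystander: open glass beaker, 68 mm diameter, 85 mm high, loose, beyond the carriers. Origin at the centre of its underside.
- timer: bystander: white bench timer, 45 x 65 x 22 mm, loose, lying beyond the carriers. Origin at the centre of its underside.

How it is judged (in metres and radians):
At the end, for the whole second after the job is handed in: Each vial is in its own vial bay (centre within 12 mm of the bay centre along each carrier axis), each jar in its own jar bay (13 mm), the bottle in the bottle carrier (15 mm); all stand on the bay floor (height within 5 mm), upright within 0.12 rad, released and at rest ((((x of vial1_mid in the frame of vial_carrier between -0.012 and 0.012 m and y of vial1_mid in the frame of vial_carrier between 0.023 and 0.047 m and z of vial1_mid in the frame of vial_carrier between 0.031 and 0.041 m and angle between vial1_mid's own z axis and vertical below 0.12 rad) and (x of vial2_mid in the frame of vial_carrier between -0.012 and 0.012 m and y of vial2_mid in the frame of vial_carrier between -0.047 and -0.023 m and z of vial2_mid in the frame of vial_carrier between 0.031 and 0.041 m and angle between vial2_mid's own z axis and vertical below 0.12 rad)) or ((x of vial1_mid in the frame of vial_carrier between -0.012 and 0.012 m and y of vial1_mid in the frame of vial_carrier between -0.047 and -0.023 m and z of vial1_mid in the frame of vial_carrier between 0.031 and 0.041 m and angle between vial1_mid's own z axis and vertical below 0.12 rad) and (x of vial2_mid in the frame of vial_carrier between -0.012 and 0.012 m and y of vial2_mid in the frame of vial_carrier between 0.023 and 0.047 m and z of vial2_mid in the frame of vial_carrier between 0.031 and 0.041 m and angle between vial2_mid's own z axis and vertical below 0.12 rad))) and (((x of jar1_mid in the frame of jar_carrier between -0.013 and 0.013 m and y of jar1_mid in the frame of jar_carrier between 0.035 and 0.061 m and z of jar1_mid in the frame of jar_carrier between 0.025 and 0.035 m and angle between jar1_mid's own z axis and vertical below 0.12 rad) and (x of jar2_mid in the frame of jar_carrier between -0.013 and 0.013 m and y of jar2_mid in the frame of jar_carrier between -0.061 and -0.035 m and z of jar2_mid in the frame of jar_carrier between 0.025 and 0.035 m and angle between jar2_mid's own z axis and vertical below 0.12 rad)) or ((x of jar1_mid in the frame of jar_carrier between -0.013 and 0.013 m and y of jar1_mid in the frame of jar_carrier between -0.061 and -0.035 m and z of jar1_mid in the frame of jar_carrier between 0.025 and 0.035 m and angle between jar1_mid's own z axis and vertical below 0.12 rad) and (x of jar2_mid in the frame of jar_carrier between -0.013 and 0.013 m and y of jar2_mid in the frame of jar_carrier between 0.035 and 0.061 m and z of jar2_mid in the frame of jar_carrier between 0.025 and 0.035 m and angle between jar2_mid's own z axis and vertical below 0.12 rad))) and x of bottle_mid in the frame of bottle_carrier between -0.015 and 0.015 m and y of bottle_mid in the frame of bottle_carrier between -0.015 and 0.015 m and z of bottle_mid in the frame of bottle_carrier between 0.042 and 0.052 m and angle between bottle_mid's own z axis and vertical below 0.12 rad and linear speed of each of vial1, vial2, jar1, jar2, bottle below 0.02 m/s); the robot touches nothing.
It fails at once if a container is knocked over (tilted past 0.9 rad) (angle between any of vial1_mid, vial2_mid, jar1_mid, jar2_mid, bottle_mid's own z axis and vertical above 0.9 rad).
It fails at once if a container is slammed into a carrier (contact force over 120 N) (contact force between any of vial1, vial2, jar1, jar2, bottle and vial_carrier above 120 N or contact force between any of vial1, vial2, jar1, jar2, bottle and jar_carrier above 120 N or contact force between any of vial1, vial2, jar1, jar2, bottle and bottle_carrier above 120 N).
It fails at once if a container is dropped (falls faster than 0.6 m/s, some 20 mm, with the fingers off it) ((linear speed of vial1 above 0.6 m/s and contact force between the fingers and vial1 below 0.05 N) or (linear speed of vial2 above 0.6 m/s and contact force between the fingers and vial2 below 0.05 N) or (linear speed of jar1 above 0.6 m/s and contact force between the fingers and jar1 below 0.05 N) or (linear speed of jar2 above 0.6 m/s and contact force between the fingers and jar2 below 0.05 N) or (linear speed of bottle above 0.6 m/s and contact force between the fingers and bottle below 0.05 N)).
It fails at once if the beaker or the timer is moved by more than 20 mm (distance of any of beaker, timer from where it was at the start of the episode above 0.02 m).
It also fails if it takes over 120 s, if anything falls off the work surface, if the arm or the gripper's body presses on something with over 40 N, if the wrist force passes 120 N, or if a joint passes its speed limit or range.

ROBOT

A 6-joint arm with a two-finger parallel gripper is mounted at the origin on the work surface. World frame = base frame: x ahead of the robot, y to its left, z up, the work surface at z = 0. Lengths are in mm, angles in rad, forces in N, time in s.
With the tool pointing down it reaches from about 400 to 925 mm from the base axis. Payload 12.5 kg.
Tool frame: the origin (TCP) lies midway between the tips of the shut fingers; the grasp point (between the pads) lies 19 mm behind it; z points along the fingers, y is the line along which they close (so a half turn about z gives the same grasp; the last joint's range is limited). The gripper opens to 95 mm and grips with 3 to 60 N. Pads are 20 mm wide; open, the fingers measure 119 mm over their backs; the gripper's body (75 mm by 180 mm) begins 59 mm behind the grasp point.
Start: joints at [-1.326, 0.491, 1.559, -0, 1.092, -0.106], TCP at [214.804, -586.946, 214.661] pointing down, gripper open.
Joint ranges: [-3.1, 3.1], [-0.84, 2.19], [0.05, 2.79], [-1.13, 4.28], [0.06, 2.93], [-2.69, 2.69]. Speed limits (rad/s): [2.22, 2.22, 2.79, 3.14, 3.14, 3.14].

INTERFACE

Orientations are given as [roll, pitch, yaw] about the fixed x, y, z axes, in that order (R = Rz(yaw) Ry(pitch) Rx(roll)).
In Python, from cell import state, viewer, env, models gives the robot as it stands. The module is installed in compiled form; this text tells all that it offers.
- The arm moves only by the tool arm_command, never from a script. Its argument "rows" is a list of rows, each a list of 2 entries, a list of its own where there are three numbers: the shift along the tool's x, y, z normalised to -1 to 1, where 1 is 0.25 m, then the turn about the tool's z normalised to -1 to 1, where 1 is pi rad. A call has exactly 5 rows; each row shifts and turns the commanded pose from where the row before left it, along the tool's axes as they then stand; what a row does not reach is not made up. A row lasts 1/10 s, in which the tool goes at most 50 mm and 8.59 degrees, less where a joint would pass 70% of its speed; a pose out of reach is approached as far as the arm can. A call with a number of a shift or a turn outside -1 to 1 is refused whole. A call with a gripper value outside its range is refused whole. "claw" is the opening, from 0 (shut) to 1 (fully open), set as the call begins (left out, the last holds). The fingers move at their own pace and stop on an object; the grip force is fixed at half the most. Time passes only in rows, so rows that do not move let the fingers close, or fill a call up. It gives the time, the measured TCP pose, the force, the opening and the grip force at its end, in the units of the state.
- state(): the state, without advancing time (a new reading comes with each control period).
- viewer.read_camera(name): name is "scene" or "top" or "wrist"; returns (picture, depth): 420x560x3 uint8, red, green, blue; 420x560 float32, mm along the optical axis (not along the pixel's ray), 0 where there is no reading.
- viewer.get_calibration(name): a dict with "camera_matrix" (3x3 intrinsics, pixels), "dist_coeffs" ([k1, k2, p1, p2, k3] as OpenCV has them; the pictures are not rectified), "world_to_cam" (4x4, takes a point from world to camera coordinates). Camera axes: x right, y up, looking along -z (the intrinsics and any distortion apply to the point x, -y, -z); pixel columns grow to the right and rows downward; lengths in mm; the calibration is good to about 2 mm. A picture is of the moment at which its call begins: read the wrist's pose just before it. get_calibration takes no time and is no camera call; for the wrist camera it gives the pose at the moment of the call.
- env.job_done(): hands the job in; it is judged then, once.
Trained networks look in the newest picture that a camera, given by its name, has taken for a name from the list of things; names that differ only in an ending like _2 or _b are one class to them, and where a whole thing is asked for, a point or a joint stands for the part that bears it (a point fixed in the world has none). Each returns a list of dicts, best first, with "confidence" (0 to 1); they miss things now and then, are a little off and sometimes report something else, mostly with a low value. They report only what shows in the picture. A call takes as long as a camera call.
- models.search_frame(camera, label): "position" ([x, y, z] in mm, in world coordinates, good to about 4 mm: the middle of the surface that is visible of it).
- models.mark_of(camera, label): "position" ([x, y, z] in mm, in world coordinates, good to about 4 mm: a listed point, or the origin of a listed thing).
The state is a dict: "t": time; "joints": joint angles; "qvel": joint speeds; "tau": joint torques, N m; "eef_pos": TCP position; "tcp_rot": TCP orientation; "ft_force": force on the tool from outside, world axes, zero at the start; "moment": the same for the moment, N m; "opening": opening from 0.0 (shut) to 1.0 (fully open); "grip_force": force on a finger pad.
Only numpy, scipy, OpenCV 4.12 (cv2) and the standard library are available. Lean on these libraries where they do the work, as an engineer would, in place of code of your own. Each camera call takes 0.05 s, during which the arm holds its last target. There are 200 camera calls.

## Working session

There is one attempt and no reset: what is moved stays moved. The work goes in short steps, Python scripts to look and compute and a tool call to move; the robot and the scene stay as the last step left them, time stands still between calls to the robot, and variables do not carry over. Pictures are saved under pics/ and viewed, at most 14 in all, crops included, and the job is handed in when it is done.

Besides the shell and the picture viewer there is one more tool, called by a JSON object that holds its "method" and its "body". arm_command: Moves the arm, as the interface text tells. Scaled input: -1 to 1 covers 0.25 m each way for a shift and pi rad each way for a turn. Its arguments: {"type":"object","properties":{"rows":{"type":"array","items":{"type":"array"}},"claw":{"type":"number"}},"required":["rows"]}

```bash
mkdir -p pics; python3 - <<'E'
from cell import state, viewer, env, models
import cv2
for c in ["scene","top"]:
    p,d=viewer.read_camera(c); cv2.imwrite(f"pics/{c}0.png",p[:,:,::-1])
for n in ["vial1_mid","jar1_mid","bottle_mid","vial_carrier","jar_carrier","bottle_carrier","beaker","timer"]:
    for c in ["top","scene"]:
        print(n,c,[([round(v) for v in r["position"]],round(r["confidence"],2)) for r in models.mark_of(c,n)])
s=state();print(s["t"],s["eef_pos"],s["tcp_rot"])
E
```

```text
vial1_mid top [([436, -139, 37], 0.71)]
vial1_mid scene [([442, -139, 33], 0.73), ([444, 8, 25], 0.33)]
jar1_mid top [([407, 257, 26], 0.56)]
jar1_mid scene [([404, 256, 24], 0.95)]
bottle_mid top [([404, -257, 45], 0.74)]
bottle_mid scene [([404, -258, 44], 0.82)]
vial_carrier top [([588, 259, 3], 0.76), ([402, 255, 25], 0.32)]
vial_carrier scene [([593, 256, 0], 0.65)]
jar_carrier top [([650, -14, -3], 0.84), ([435, -137, 37], 0.64), ([408, 258, 28], 0.61)]
jar_carrier scene [([652, -15, -2], 0.69)]
bottle_carrier top [([570, -249, 3], 0.86)]
bottle_carrier scene [([570, -251, 4], 0.6)]
beaker top [([765, 191, -4], 0.58)]
beaker scene [([766, 193, -4], 0.79)]
timer top [([758, -218, 2], 0.62)]
timer scene [([755, -217, -1], 0.74)]
0.9 [ 214.80970213 -586.9424339   214.68592417] [3.14146962e+00 1.12621030e-06 3.50780548e-01]
```

View pics/top0.png

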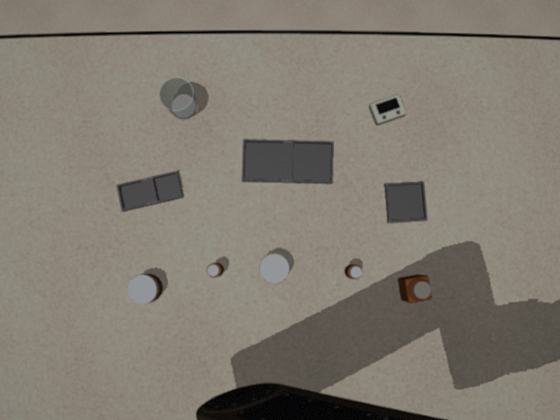

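View pics/scene0.png

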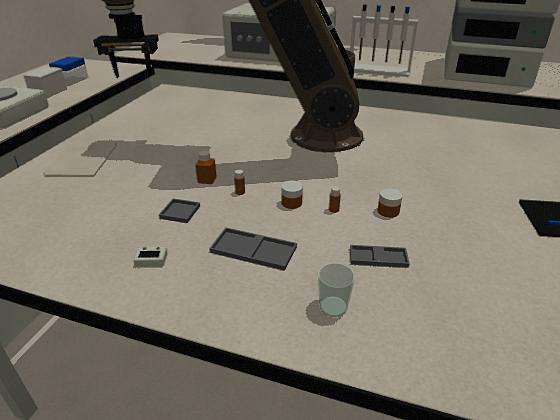

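The top view shows, from right to left, the bottle (415,289), vial (354,271), jar (275,268), vial (214,269) and jar (143,289). The carriers are at (405,202), (288,161) and (150,190). I'll measure these precisely on planes of known height.

```bash
cat > h.py <<'E'
from cell import state, viewer, env, models
import cv2, numpy as np
def plane(cal,uv,z):
    K=np.array(cal["camera_matrix"],float);D=np.array(cal["dist_coeffs"],float);T=np.array(cal["world_to_cam"],float)
    n=cv2.undistortPoints(np.array(uv,float).reshape(-1,1,2),K,D).reshape(-1,2)
    ray=np.c_[n[:,0],-n[:,1],-np.ones(len(n))]@T[:3,:3]   # R^T r
    o=-T[:3,:3].T@T[:3,3]
    return o[:2]+ray[:,:2]*((np.asarray(z)-o[2])/ray[:,2])[:,None]
E
python3 - <<'E'
from h import *
p,d=viewer.read_camera("top");cal=viewer.get_calibration("top")
print(np.round(np.linalg.inv(cal["world_to_cam"])[:3,3]))
hsv=cv2.cvtColor(p,cv2.COLOR_RGB2HSV).astype(int);g=p.astype(int)
def blob(mask,seed,r):
    m=np.zeros(mask.shape,np.uint8);x,y=seed;m[y-r:y+r,x-r:x+r]=mask[y-r:y+r,x-r:x+r]
    n,l,s,c=cv2.connectedComponentsWithStats(m);k=1+np.argmax(s[1:,4]);return (l==k).astype(np.uint8),s[k],c[k]
# carriers: dark, low saturation
dark=((g.max(2)<85)).astype(np.uint8)
for n,seed,r,sz in [("vialc",(150,190),45,(54,124)),("jarc",(288,161),58,(84,180)),("botc",(405,202),30,(78,78))]:
    m,s,c=blob(dark,seed,r)
    cs=cv2.findContours(m,cv2.RETR_EXTERNAL,cv2.CHAIN_APPROX_NONE)[0][0].reshape(-1,2)
    w=plane(cal,cs,12*np.ones(len(cs))).astype(np.float32)
    (cx,cy),(a,b),ang=cv2.minAreaRect(w);print(n,s[4],np.round([cx,cy,a,b,ang],1))
white=((hsv[:,:,1]<45)&(hsv[:,:,2]>135)).astype(np.uint8)
for n,seed,r,z in [("bot",(422,289),16,88),("vialR",(354,271),13,66),("jarM",(275,268),22,54),("vialL",(214,269),13,66),("jarL",(143,289),22,54)]:
    m,s,c=blob(white,seed,r)
    cs=cv2.findContours(m,cv2.RETR_EXTERNAL,cv2.CHAIN_APPROX_NONE)[0][0].reshape(-1,2)
    w=plane(cal,cs,z*np.ones(len(cs))).astype(np.float32)
    print(n,s[4],np.round(plane(cal,[c],[z]),1),np.round(w.max(0)-w.min(0)),np.round(cv2.minEnclosingCircle(w)[0],1), "depth z",round(float(d[int(c[1]),int(c[0])]),0))
big=cv2.resize(p[130:310,105:445],None,fx=2.35,fy=2.35,interpolation=cv2.INTER_CUBIC);cv2.imwrite("pics/top1.png",big[:,:,::-1])
E
```

```text
[ 461.    5. 1022.]
vialc 1675 [590.9 256.8  53.6 125.4  13. ]
jarc 3711 [649.7 -14.6 176.8  84.   88.9]
botc 1502 [ 569.3 -246.8   75.6   79.     3.7]Traceback (most recent call last):
  File "<stdin>", line 17, in <module>
  File "<stdin>", line 7, in blob
    return _wrapfunc(a, 'argmax', axis=axis, out=out, **kwds)
    return bound(*args, **kwds)
ValueError: attempt to get argmax of an empty sequence
```

```bash
python3 - <<'E'
from h import *
p,d=viewer.read_camera("top");cal=viewer.get_calibration("top")
for n,seed,r,z,lo in [("bot",(418,289),22,88,78),("botbody",(415,289),24,62,45),("vialR",(354,271),13,66,56),("jarM",(275,268),22,54,40),("vialL",(214,269),13,66,56),("jarL",(143,289),22,54,40)]:
    x,y=seed; yy,xx=np.mgrid[y-r:y+r,x-r:x+r]; uv=np.c_[xx.ravel(),yy.ravel()]
    h=np.linalg.inv(cal["world_to_cam"])[2,3]-d[uv[:,1],uv[:,0]]
    m=(h>lo)&(h<z+15); w=plane(cal,uv[m],h[m]); wt=plane(cal,uv[m],z*np.ones(m.sum()))
    print(n,m.sum(),"h",np.round(np.percentile(h[m],[5,50,95])),"mean",np.round(wt.mean(0),1),"mid",np.round((wt.max(0)+wt.min(0))/2,1),"ext",np.round(np.ptp(wt,axis=0)), p[y,x], cv2.minAreaRect(w.astype(np.float32)) if n=="botbody" else "")
big=cv2.resize(p[130:310,105:445],None,fx=2.35,fy=2.35,interpolation=cv2.INTER_CUBIC);cv2.imwrite("pics/top1.png",big[:,:,::-1])
E
```

```text
bot 285 h [ 80.  97. 101.] mean [ 401.8 -252.3] mid [ 401.2 -252.6] ext [32. 35.] [108 103  97] 
botbody 390 h [49. 71. 76.] mean [ 404.2 -245.2] mid [ 402.4 -250.6] ext [50. 54.] [110 105 100] ((401.99371337890625, -252.4613800048828), (46.08777618408203, 46.585296630859375), 8.035826683044434)
vialR 157 h [57. 72. 76.] mean [ 434.6 -136.6] mid [ 435.4 -136.5] ext [26. 24.] [147 150 155] 
jarM 673 h [58. 62. 65.] mean [441.   11.6] mid [441.   12.5] ext [52. 54.] [147 150 153] 
vialL 166 h [57. 74. 77.] mean [438.3 122.8] mid [439.2 123.4] ext [26. 26.] [145 149 153] 
jarL 605 h [48. 66. 69.] mean [404.9 253.9] mid [401.3 255.6] ext [56. 60.] [146 149 152]
```

View pics/top1.png

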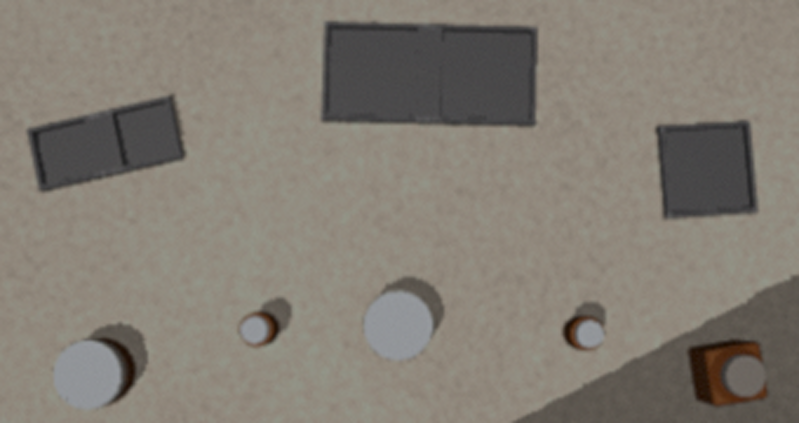

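The crop shows the vial carrier tilted about 13°, the jar carrier nearly square and the bottle carrier tilted about 4°. The five containers are clear of one another. I'll move over the bottle for a close check.

{"method": "arm_command", "body": {"rows": [[[0.145,-0.125,0],0],[[0.145,-0.125,0],0],[[0.145,-0.125,0],0],[[0.145,-0.125,0],0],[[0.145,-0.125,0],0]], "claw": 1}}

```text
t: 1.5
eef_pos: [331.9, -376.3, 214.8]
tcp_rot: [3.141, -0.0, 0.35]
ft_force: [1.1, -0.5, 0.4]
opening: 1.0
grip_force: 0.0
```

{"method": "arm_command", "body": {"rows": [[[0.145,-0.125,0],0],[[0.145,-0.125,0],0],[[0.145,-0.125,0],0],[[0,0,0],0.034],[[0,0,0],0.033]]}}

```text
t: 2.0
eef_pos: [402.0, -251.1, 214.9]
tcp_rot: [3.141, -0.0, 0.139]
ft_force: [-0.1, 0.7, 0.0]
opening: 1.0
grip_force: 0.0
```

```bash
python3 - <<'E'
from h import *
s=state();print(s["t"],s["eef_pos"],s["tcp_rot"])
p,d=viewer.read_camera("wrist");cal=viewer.get_calibration("wrist");np.set_printoptions(precision=3,suppress=True)
print(np.linalg.inv(cal["world_to_cam"]),cal["camera_matrix"],cal["dist_coeffs"]);cv2.imwrite("pics/w0.png",p[:,:,::-1])
print([(np.round(r["position"]),r["confidence"]) for r in models.mark_of("wrist","bottle_mid")])
E
```

```text
2.0 [ 401.99772442 -251.10468013  214.89442021] [ 3.14114253e+00 -3.62122999e-04  1.39237225e-01]
[[   0.131    0.958    0.255  472.475]
 [  -0.991    0.127    0.033 -242.896]
 [  -0.001   -0.258    0.966  386.06 ]
 [   0.       0.       0.       1.   ]] [[346.369   0.    278.968]
 [  0.    346.369 211.22 ]
 [  0.      0.      1.   ]] [-0.063  0.     0.     0.     0.   ]
[(array([ 402., -252.,   44.]), 0.97)]
```

View pics/w0.png

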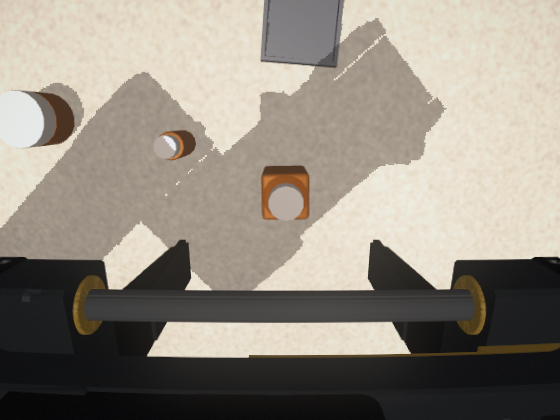

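The wrist view shows the bottle at (286,195), square to the fingers and centred. The network puts it at (402,-252), which matches the tool. I'll descend, grip and lift.

{"method": "arm_command", "body": {"rows": [[[0,0.004,0.18],0],[[0,0,0.18],0],[[0,0,0.18],0],[[0,0,0.16],0],[[0,0,0.076],0]]}}

```text
t: 2.6
eef_pos: [400.3, -253.2, 17.8]
tcp_rot: [-3.139, 0.002, 0.143]
ft_force: [0.5, -0.6, 0.2]
opening: 0.999
grip_force: 0.0
```

{"method": "arm_command", "body": {"rows": [[[0,0,0],0],[[0,0,0],0],[[0,0,0],0],[[0,0,0],0],[[0,0,0],0]], "claw": 0}}

```text
t: 3.1
eef_pos: [401.7, -253.8, 21.6]
tcp_rot: [3.14, -0.001, 0.141]
ft_force: [0.3, 0.1, -0.7]
opening: 0.638
grip_force: 0.0
```

{"method": "arm_command", "body": {"rows": [[[0,0,0],0],[[0,0,0],0],[[0,0,0],0],[[0,0,0],0],[[0,0,0],0]], "claw": 0}}

```text
t: 3.6
eef_pos: [401.6, -253.8, 21.1]
tcp_rot: [3.141, -0.001, 0.14]
ft_force: [-0.1, -0.8, 6.3]
opening: 0.484
grip_force: 30.0
```

{"method": "arm_command", "body": {"rows": [[[0,0,-0.06],0],[[0,0,-0.16],0],[[0,0,-0.18],0],[[0.16,0.0,-0.04],0],[[0.16,0.0,0],0]]}}

```text
t: 4.1
eef_pos: [482.0, -242.8, 133.4]
tcp_rot: [3.139, -0.003, 0.139]
ft_force: [-0.5, -0.9, -1.4]
opening: 0.484
grip_force: 30.0
```

{"method": "arm_command", "body": {"rows": [[[0,0,0],0],[[0,0,0],0],[[0,0,0],0],[[0,0,0],0],[[0,0,0],0]]}}

```text
t: 4.6
eef_pos: [479.9, -242.5, 130.6]
tcp_rot: [-3.141, 0.0, 0.14]
ft_force: [0.2, 0.2, -1.4]
opening: 0.48
grip_force: 30.0
```

```bash
cat >> h.py <<'E'
def look(names,pic=None):
    s=state();p,d=viewer.read_camera("wrist")
    print(round(s["t"],1),np.round(s["eef_pos"],1),np.round(s["tcp_rot"],3),round(s["opening"],3))
    if pic: cv2.imwrite(f"pics/{pic}.png",p[:,:,::-1])
    for n in names: print(n,[(np.round(r["position"],1),round(r["confidence"],2)) for r in models.mark_of("wrist",n)])
    return p,d,viewer.get_calibration("wrist")
E
python3 -c "
from h import *
look(['bottle_carrier','bottle_mid','timer','jar_carrier'],'w1')"
```

```text
4.6 [ 479.9 -242.5  130.6] [-3.141  0.     0.14 ] 0.48
bottle_carrier [(array([ 571.2, -252.3,    3.3]), 0.73)]
bottle_mid [(array([ 481.5, -237.9,  154.7]), 0.6)]
timer []
jar_carrier []
```

View pics/w1.png

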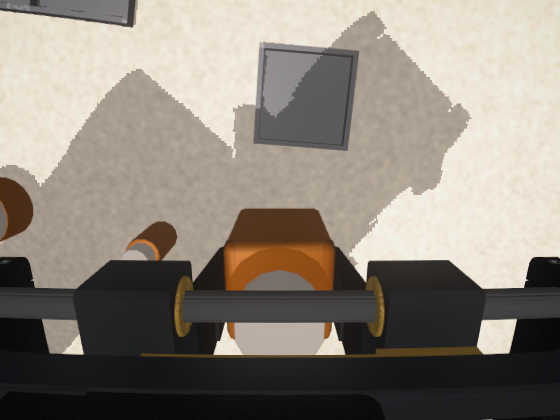

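The bottle is held upright, and the bottle carrier's corners are at about (262,42), (358,50), (347,151) and (254,143). I'll turn these into world positions.

```bash
python3 -c "
from h import *
w=plane(viewer.get_calibration('wrist'),[(262,42),(358,50),(347,151),(254,143)],12*np.ones(4));print(w.round(1),w.mean(0).round(1),cv2.minAreaRect(w.astype(np.float32)))"
```

```text
[[ 607.4 -211.6]
 [ 612.5 -286.6]
 [ 533.7 -292.4]
 [ 529.3 -215.1]] [ 570.7 -251.4] ((570.9221801757812, -251.4785614013672), (78.95046997070312, 77.40973663330078), 3.246272087097168)
```

{"method": "arm_command", "body": {"rows": [[[0.177,0.042,0],0],[[0.177,0.042,0],0],[[0,0,0],0.026],[[0,0,0.12],0],[[0,0,0.12],0]]}}

```text
t: 5.35
eef_pos: [571.6, -250.8, 70.3]
tcp_rot: [3.141, -0.001, 0.059]
ft_force: [-0.4, 0.1, -2.6]
opening: 0.48
grip_force: 30.0
```

{"method": "arm_command", "body": {"rows": [[[0,0,0.08],0],[[0,0,0.04],0],[[0,0,0],0],[[0,0,0],0],[[0,0,0],0]]}}

```text
t: 5.85
eef_pos: [571.7, -251.1, 41.9]
tcp_rot: [3.14, -0.002, 0.059]
ft_force: [0.7, -0.2, -0.2]
opening: 0.48
grip_force: 30.0
```

Descend the last 17 mm slowly.

{"method": "arm_command", "body": {"rows": [[[-0.004,0,0.015],0],[[0,0,0.015],0],[[0,0,0.015],0],[[0,0,0.01],0],[[0,0,0.01],0]]}}

```text
t: 6.35
eef_pos: [570.1, -250.8, 24.1]
tcp_rot: [-3.142, 0.0, 0.059]
ft_force: [-0.3, 0.4, 3.3]
opening: 0.483
grip_force: 30.0
```

{"method": "arm_command", "body": {"rows": [[[0,0,0.004],0],[[0,0,0],0],[[0,0,0],0],[[0,0,0],0],[[0,0,0],0]]}}

```text
t: 6.85
eef_pos: [570.2, -250.8, 24.1]
tcp_rot: [3.141, -0.0, 0.059]
ft_force: [-2.8, 1.3, 6.9]
opening: 0.483
grip_force: 30.0
```

{"method": "arm_command", "body": {"rows": [[[0,0,0],0],[[0,0,0],0],[[0,0,0],0],[[0,0,0],0],[[0,0,-0.02],0]], "claw": 0.8}}

```text
t: 7.35
eef_pos: [569.9, -250.7, 27.9]
tcp_rot: [-3.141, 0.001, 0.059]
ft_force: [0.0, 0.6, 0.3]
opening: 0.793
grip_force: 0.0
```

{"method": "arm_command", "body": {"rows": [[[0,0,-0.1],0],[[0,0,-0.16],0],[[0,0,-0.18],0],[[0,0,-0.16],0],[[0,0,0],0]]}}

```text
t: 7.85
eef_pos: [572.0, -251.7, 184.3]
tcp_rot: [3.136, -0.008, 0.059]
ft_force: [-0.2, -0.4, 0.7]
opening: 0.801
grip_force: 0.0
```

{"method": "arm_command", "body": {"rows": [[[-0.1275,-0.121,0],0],[[-0.1275,-0.121,0],0],[[-0.1275,-0.121,0],0],[[-0.1275,-0.121,0],0],[[0,0,0],0]], "claw": 0.7}}

```text
t: 8.35
eef_pos: [431.7, -134.5, 178.1]
tcp_rot: [-3.14, 0.003, 0.06]
ft_force: [0.6, -0.3, -0.1]
opening: 0.701
grip_force: 0.0
```

```bash
python3 -c "
from h import *
look(['vial1_mid','bottle_mid','jar1_mid','bottle_carrier','jar_carrier'],'w2')"
```

```text
8.3 [ 431.7 -134.5  178.1] [-3.14e+00  3.00e-03  6.00e-02] 0.701
vial1_mid [(array([ 433. , -144.9,   36.1]), 0.78)]
bottle_mid [(array([ 570.3, -247.9,   49.5]), 0.76)]
jar1_mid [(array([ 569.4, -247.3,   48.8]), 0.39)]
bottle_carrier []
jar_carrier []
```

View pics/w2.png

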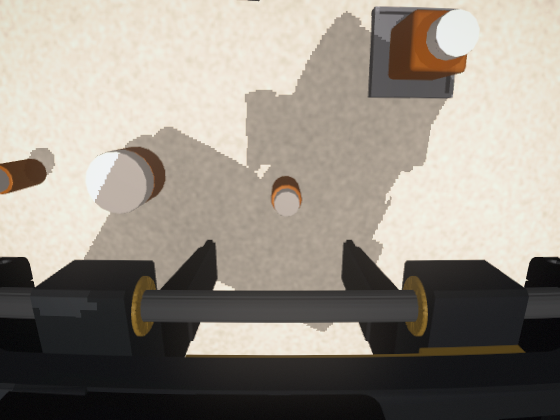

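The bottle stands in its carrier at (430,45). The vial cap is at (287,202) and the middle jar's lid at (120,181). I'll locate them on their cap planes.

```bash
python3 -c "
from h import *
s=state();print(s['eef_pos'].round(1))
w=plane(viewer.get_calibration('wrist'),[(287,202),(120,181)],[66,54]);print(w.round(1))"
```

```text
[ 436.4 -138.   178.1]
[[ 440.6 -145. ]
 [ 448.2    1.5]]
```

```bash
cat >> h.py <<'E'
def tops(p,d,cal,lo,hi,ztop):
    "centres of the top faces of things whose measured height lies in lo..hi, on plane ztop"
    T=np.linalg.inv(cal["world_to_cam"]);K=np.array(cal["camera_matrix"])
    v,u=np.mgrid[:420,:560];n=cv2.undistortPoints(np.c_[u.ravel(),v.ravel()].astype(float).reshape(-1,1,2),K,np.array(cal["dist_coeffs"])).reshape(-1,2)
    D=d.ravel();P=np.c_[n[:,0]*D,-n[:,1]*D,-D]@T[:3,:3].T+T[:3,3]
    m=((P[:,2]>lo)&(P[:,2]<hi)&(D>0)).reshape(420,560);m[235:]=0
    k,l,s,c=cv2.connectedComponentsWithStats(m.astype(np.uint8))
    for i in range(1,k):
        if s[i,4]>150:
            uv=np.argwhere(l==i)[:,::-1];w=plane(cal,uv,ztop*np.ones(len(uv)))
            print("top",uv.mean(0).round(),w.mean(0).round(1),np.ptp(w,axis=0).round(),"h",np.median(P[:,2].reshape(420,560)[l==i]).round(1))
E
python3 -c "
from h import *
a=look(['vial1_mid']);tops(*a,60,72,66);tops(*a,49,59,54)"
```

```text
8.7 [ 436.4 -138.   178.1] [ 3.141 -0.     0.058] 0.698
vial1_mid [(array([ 435.8, -141.7,   35. ]), 0.88)]
top [422.  52.] [ 564.8 -241.7] [47. 48.] h 66.3
top [281. 209.] [ 434.3 -140.2] [23. 21.] h 67.2
top [407.  58.] [ 562.1 -234.7] [46. 48.] h 54.1
top [113. 188.] [441.5   8.3] [56. 57.] h 55.2
top [  4. 186.] [437.9 110.9] [25. 13.] h 51.7
top [281. 198.] [ 441.  -139.6] [21. 27.] h 51.1
```

{"method": "arm_command", "body": {"rows": [[[-0.008,0.01,0.1],0],[[0,0,0.18],0],[[0,0,0.18],0],[[0,0,0.12],0],[[0,0,0.064],0]]}}

```text
t: 9.25
eef_pos: [433.3, -140.0, 14.7]
tcp_rot: [-3.14, 0.003, 0.058]
ft_force: [0.2, -0.4, 0.3]
opening: 0.697
grip_force: 0.0
```

{"method": "arm_command", "body": {"rows": [[[0,0,0],0],[[0,0,0],0],[[0,0,0],0],[[0,0,0],0],[[0,0,0],0]]}}

```text
t: 9.75
eef_pos: [434.3, -140.3, 18.2]
tcp_rot: [3.141, -0.001, 0.059]
ft_force: [0.1, -0.0, 1.0]
opening: 0.7
grip_force: 0.0
```

{"method": "arm_command", "body": {"rows": [[[0,0,0],0],[[0,0,0],0],[[0,0,0],0],[[0,0,0],0],[[0,0,0],0]], "claw": 0}}

```text
t: 10.25
eef_pos: [433.9, -140.1, 17.3]
tcp_rot: [3.142, 0.0, 0.059]
ft_force: [-0.9, -0.3, 1.2]
opening: 0.333
grip_force: 0.0
```

{"method": "arm_command", "body": {"rows": [[[0,0,0],0],[[0,0,0],0],[[0,0,0],0],[[0,0,0],0],[[0,0,0],0]]}}

```text
t: 10.75
eef_pos: [433.9, -140.1, 17.3]
tcp_rot: [3.142, 0.0, 0.059]
ft_force: [-0.1, 0.7, -1.0]
opening: 0.288
grip_force: 30.0
```

{"method": "arm_command", "body": {"rows": [[[0,0,-0.06],0],[[0,0,-0.16],0],[[0,0,-0.18],0],[[0,0,-0.08],0],[[0,0,0],0]]}}

```text
t: 11.25
eef_pos: [434.9, -140.5, 139.9]
tcp_rot: [3.139, -0.005, 0.059]
ft_force: [0.2, 0.4, -1.3]
opening: 0.287
grip_force: 30.0
```

{"method": "arm_command", "body": {"rows": [[[0.044,-0.16,0],0],[[0.044,-0.19,0],0],[[0.044,-0.19,0],0],[[0.044,-0.19,0],0],[[0.044,-0.19,0],0]]}}

```text
t: 11.75
eef_pos: [474.9, 94.7, 136.0]
tcp_rot: [3.141, 0.002, 0.058]
ft_force: [1.0, -0.4, -1.3]
opening: 0.29
grip_force: 30.0
```

{"method": "arm_command", "body": {"rows": [[[0.044,-0.19,0],0],[[0.044,-0.19,0],0],[[0.044,-0.19,0],0],[[0,-0.05,0],0],[[0,0,0],0]]}}

```text
t: 12.25
eef_pos: [498.3, 250.7, 135.6]
tcp_rot: [3.141, 0.002, 0.061]
ft_force: [0.7, -0.7, -0.3]
opening: 0.292
grip_force: 30.0
```

{"method": "arm_command", "body": {"rows": [[[0,0,0],0],[[0,0,0],0],[[0,0,0],0],[[0,0,0],0],[[0,0,0],0]]}}

```text
t: 12.75
eef_pos: [499.4, 248.8, 137.5]
tcp_rot: [3.142, -0.0, 0.058]
ft_force: [-0.5, -0.3, -1.0]
opening: 0.292
grip_force: 30.0
```

```bash
python3 -c "
from h import *
look(['vial_carrier','vial1_mid'],'w3')"
```

```text
12.8 [499.4 248.8 137.5] [ 3.142 -0.     0.058] 0.292
vial_carrier [(array([5.872e+02, 2.591e+02, 2.000e-01]), 0.7)]
vial1_mid [(array([499.5, 250.5, 155.8]), 0.77), (array([401.6, 255.9,  25.8]), 0.52)]
```

View pics/w3.png

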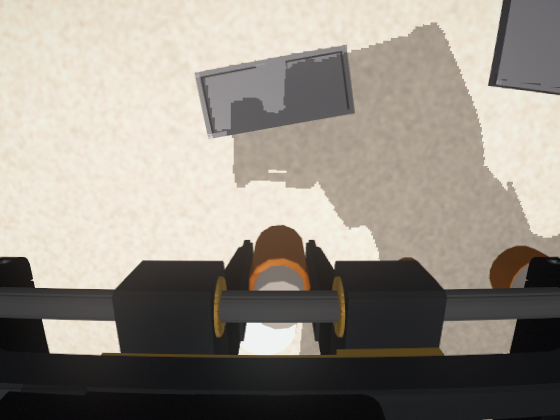

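The vial is held upright, and the vial carrier's corners are at about (196,74), (347,45), (354,113) and (211,138).

```bash
python3 -c "
from h import *
w=plane(viewer.get_calibration('wrist'),[(196,74),(347,45),(354,113),(211,138)],12*np.ones(4));r=cv2.minAreaRect(w.astype(np.float32));print(w.round(1),w.mean(0).round(1),r)
c=w.mean(0);e=(w[0]+w[3]-w[1]-w[2])/2;e/=np.linalg.norm(e)
for s in(35,-35): print((c+s*e).round(1))
print(np.arctan2(-e[0],e[1]))"
```

```text
[[602.7 322.3]
 [631.8 202.2]
 [579.4 191.1]
 [552.  309.3]] [591.5 256.2] ((591.2333374023438, 255.96682739257812), (53.483787536621094, 123.63888549804688), 13.592195510864258)
[583.4 290.3]
[599.5 222.2]
0.23269487471204386
```

{"method": "arm_command", "body": {"rows": [[[0.172,-0.073,0],0],[[0.172,-0.073,0],0],[[0,0,0],0],[[0,0,0.12],0],[[0,0,0.14],0]]}}

```text
t: 13.4
eef_pos: [583.2, 291.0, 72.5]
tcp_rot: [-3.141, -0.002, 0.059]
ft_force: [1.0, 0.5, -1.2]
opening: 0.287
grip_force: 30.0
```

{"method": "arm_command", "body": {"rows": [[[0,0,0.1],0],[[0,0,0.04],0],[[0,0,0],0],[[0,0,0],0],[[0,0,0],0]]}}

```text
t: 13.9
eef_pos: [583.5, 291.1, 38.9]
tcp_rot: [-3.141, -0.002, 0.059]
ft_force: [0.2, 0.6, -0.3]
opening: 0.288
grip_force: 30.0
```

{"method": "arm_command", "body": {"rows": [[[0,0,0.015],0],[[0,0,0.015],0],[[0,0,0.015],0],[[0,0,0.015],0],[[0,0,0.01],0]]}}

```text
t: 14.4
eef_pos: [583.0, 290.9, 20.2]
tcp_rot: [3.141, -0.0, 0.059]
ft_force: [-7.7, -3.7, 29.9]
opening: 0.293
grip_force: 30.0
```

{"method": "arm_command", "body": {"rows": [[[0,0,0.004],0],[[0,0,0],0],[[0,0,0],0],[[0,0,0],0],[[0,0,0],0]]}}

```text
t: 14.9
eef_pos: [582.9, 290.9, 20.3]
tcp_rot: [3.142, -0.0, 0.059]
ft_force: [-5.4, -3.1, 16.7]
opening: 0.292
grip_force: 30.0
```

{"method": "arm_command", "body": {"rows": [[[0,0,0],0],[[0,0,0],0],[[0,0,0],0],[[0,0,0],0],[[0,0,-0.02],0]], "claw": 0.55}}

```text
t: 15.4
eef_pos: [582.6, 290.8, 23.2]
tcp_rot: [3.141, 0.001, 0.059]
ft_force: [-0.6, -0.6, 0.1]
opening: 0.547
grip_force: 0.0
```

{"method": "arm_command", "body": {"rows": [[[0,0,-0.1],0],[[0,0,-0.16],0],[[0,0,-0.18],0],[[0,0,-0.16],0],[[0,0,0],0]]}}

```text
t: 15.9
eef_pos: [584.9, 291.7, 180.0]
tcp_rot: [-3.139, -0.009, 0.059]
ft_force: [0.0, 0.0, 0.8]
opening: 0.549
grip_force: 0.0
```

{"method": "arm_command", "body": {"rows": [[[-0.124,0.129,0],0],[[-0.124,0.129,0],0],[[-0.124,0.129,0],0],[[-0.124,0.129,0],0],[[-0.124,0.129,0],0]], "claw": 0.7}}

```text
t: 16.4
eef_pos: [436.1, 119.7, 173.6]
tcp_rot: [3.141, 0.0, 0.059]
ft_force: [1.2, 0.0, 0.9]
opening: 0.698
grip_force: 0.0
```

{"method": "arm_command", "body": {"rows": [[[0,0,0],0],[[0,0,0],0],[[0,0,0],0],[[0,0,0],0],[[0,0,0],0]]}}

```text
t: 16.9
eef_pos: [438.0, 121.4, 173.6]
tcp_rot: [3.142, 0.0, 0.06]
ft_force: [-0.5, 0.0, -0.2]
opening: 0.697
grip_force: 0.0
```

```bash
python3 -c "
from h import *
a=look(['vial1_mid'],'w4');tops(*a,60,72,66);tops(*a,49,59,54)"
```

```text
16.9 [438.  121.4 173.6] [3.142 0.    0.06 ] 0.697
vial1_mid [(array([583.6, 288. ,  35. ]), 0.7)]
top [67. 11.] [581.2 289.2] [19. 27.] h 69.8
top [277. 207.] [437.8 122.3] [22. 21.] h 67.2
top [84. 19.] [578.6 282.8] [25. 27.] h 53.9
top [405. 206.] [442.3  10.3] [53. 56.] h 55.2
top [277. 196.] [444.5 122.8] [20. 26.] h 51.2
top [126. 222.] [413.9 255.1] [30. 56.] h 55.3
```

View pics/w4.png

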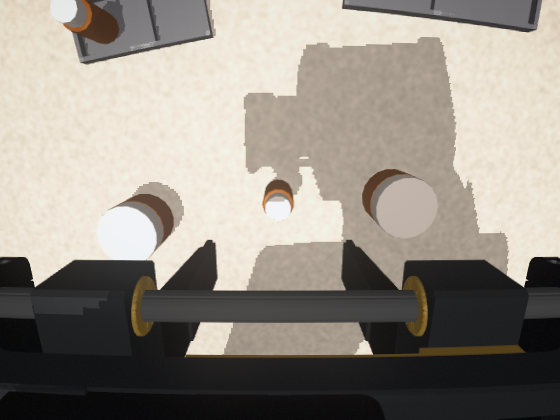

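The placed vial stands in the left bay at (80,15). The second vial is at (278,207), directly below the tool. I'll grasp it and carry it to the right bay.

{"method": "arm_command", "body": {"rows": [[[0,-0.004,0.1],0],[[0,0,0.18],0],[[0,0,0.18],0],[[0,0,0.12],0],[[0,0,0.045],0]]}}

```text
t: 17.5
eef_pos: [436.6, 121.8, 15.2]
tcp_rot: [3.141, 0.004, 0.059]
ft_force: [-0.2, -0.1, 0.7]
opening: 0.702
grip_force: 0.0
```

{"method": "arm_command", "body": {"rows": [[[0,0,0],0],[[0,0,0],0],[[0,0,0],0],[[0,0,0],0],[[0,0,0],0]]}}

```text
t: 18.0
eef_pos: [438.0, 121.9, 18.4]
tcp_rot: [-3.142, -0.002, 0.059]
ft_force: [1.3, 0.7, -0.1]
opening: 0.702
grip_force: 0.0
```

{"method": "arm_command", "body": {"rows": [[[0,0,0],0],[[0,0,0],0],[[0,0,0],0],[[0,0,0],0],[[0,0,0],0]], "claw": 0}}

```text
t: 18.5
eef_pos: [437.6, 121.8, 17.6]
tcp_rot: [3.141, 0.0, 0.059]
ft_force: [0.5, -0.3, -0.6]
opening: 0.334
grip_force: 0.0
```

{"method": "arm_command", "body": {"rows": [[[0,0,0],0],[[0,0,0],0],[[0,0,0],0],[[0,0,0],0],[[0,0,0],0]]}}

```text
t: 19.0
eef_pos: [437.6, 121.8, 17.6]
tcp_rot: [3.141, 0.0, 0.059]
ft_force: [-0.7, -0.4, -1.2]
opening: 0.29
grip_force: 30.0
```

{"method": "arm_command", "body": {"rows": [[[0,0,-0.06],0],[[0,0,-0.16],0],[[0,0,-0.18],0],[[0,0,-0.08],0],[[0,0,0],0]]}}

```text
t: 19.5
eef_pos: [438.6, 122.0, 140.1]
tcp_rot: [-3.141, -0.005, 0.059]
ft_force: [0.4, 0.4, -0.4]
opening: 0.288
grip_force: 30.0
```

{"method": "arm_command", "body": {"rows": [[[0.167,-0.09,0],0],[[0.167,-0.09,0],0],[[0.167,-0.09,0],0],[[0.167,-0.09,0],0],[[0,0,0],0]]}}

```text
t: 20.0
eef_pos: [602.2, 223.7, 135.0]
tcp_rot: [-3.141, -0.0, 0.06]
ft_force: [-1.4, -0.7, -1.3]
opening: 0.287
grip_force: 30.0
```

{"method": "arm_command", "body": {"rows": [[[0,0,0],0],[[0,0,0],0],[[0,0,0],0],[[0,0,0],0],[[0,0,0],0]]}}

```text
t: 20.5
eef_pos: [598.8, 221.1, 138.0]
tcp_rot: [3.142, -0.0, 0.058]
ft_force: [-0.5, -0.6, -1.2]
opening: 0.282
grip_force: 30.0
```

{"method": "arm_command", "body": {"rows": [[[0.003,-0.005,0.12],0],[[0,0,0.15],0],[[0,0,0.08],0],[[0,0,0.04],0],[[0,0,0],0]]}}

```text
t: 21.0
eef_pos: [599.3, 222.5, 39.3]
tcp_rot: [3.141, 0.002, 0.058]
ft_force: [0.4, -0.5, -0.6]
opening: 0.289
grip_force: 30.0
```

{"method": "arm_command", "body": {"rows": [[[0,0,0],0],[[0,0,0],0],[[0,0,0],0],[[0,0,0],0],[[0,0,0],0]]}}

```text
t: 21.5
eef_pos: [599.8, 222.8, 40.5]
tcp_rot: [-3.142, -0.001, 0.059]
ft_force: [0.2, -0.2, -0.2]
opening: 0.286
grip_force: 30.0
```

Descend 19.5 mm slowly, release, lift, then go over the left jar at about (405,255).

{"method": "arm_command", "body": {"rows": [[[0,0,0.018],0],[[0,0,0.018],0],[[0,0,0.015],0],[[0,0,0.015],0],[[0,0,0.008],0]]}}

```text
t: 22.0
eef_pos: [599.5, 222.7, 21.0]
tcp_rot: [3.141, 0.001, 0.059]
ft_force: [-0.7, 0.5, -0.4]
opening: 0.29
grip_force: 30.0
```

{"method": "arm_command", "body": {"rows": [[[0,0,0.004],0],[[0,0,0],0],[[0,0,0],0],[[0,0,0],0],[[0,0,0],0]]}}

```text
t: 22.5
eef_pos: [599.7, 222.7, 20.6]
tcp_rot: [3.142, -0.0, 0.059]
ft_force: [-0.0, -0.1, 0.1]
opening: 0.285
grip_force: 30.0
```

{"method": "arm_command", "body": {"rows": [[[0,0,0.002],0],[[0,0,0],0],[[0,0,0],0],[[0,0,0],0],[[0,0,-0.02],0]], "claw": 0.52}}

```text
t: 23.0
eef_pos: [599.4, 222.6, 24.8]
tcp_rot: [3.141, 0.001, 0.059]
ft_force: [-0.6, -0.7, -0.1]
opening: 0.518
grip_force: 0.0
```

{"method": "arm_command", "body": {"rows": [[[0,0,-0.1],0],[[0,0,-0.16],0],[[0,0,-0.18],0],[[0,0,-0.16],0],[[0,0,0],0]]}}

```text
t: 23.5
eef_pos: [601.7, 223.4, 181.3]
tcp_rot: [-3.14, -0.009, 0.059]
ft_force: [1.5, 0.2, -0.8]
opening: 0.52
grip_force: 0.0
```

{"method": "arm_command", "body": {"rows": [[[-0.154,-0.035,0],0],[[-0.154,-0.035,0],0],[[-0.154,-0.035,0],0],[[-0.154,-0.035,0],0],[[-0.154,-0.035,0],0]], "claw": 1}}

```text
t: 24.0
eef_pos: [403.2, 255.1, 174.9]
tcp_rot: [3.141, 0.0, 0.058]
ft_force: [-0.6, 0.7, -1.0]
opening: 0.889
grip_force: 0.0
```

{"method": "arm_command", "body": {"rows": [[[0,0,0],0],[[0,0,0],0],[[0,0,0],0],[[0,0,0],0],[[0,0,0],0]]}}

```text
t: 24.5
eef_pos: [405.6, 254.9, 174.8]
tcp_rot: [3.141, 0.0, 0.058]
ft_force: [0.7, 0.7, -0.4]
opening: 0.998
grip_force: 0.0
```

```bash
python3 -c "
from h import *
a=look(['jar1_mid'],'w5');tops(*a,60,72,66);tops(*a,49,59,54)"
```

```text
24.5 [405.6 254.9 174.8] [3.141 0.    0.058] 0.998
jar1_mid [(array([399.7, 256.9,  27.6]), 0.66)]
top [544. 182.] [439.5  20.9] [55. 42.] h 54.8
top [277. 207.] [402.5 256.5] [53. 55.] h 55.3
```

View pics/w5.png

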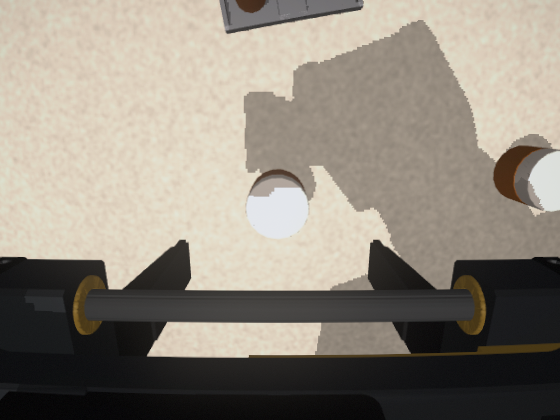

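The lid is at (277,207), i.e. (402.5,256.5). I'll grasp the jar and carry it to a viewing pose short of the jar carrier.

{"method": "arm_command", "body": {"rows": [[[-0.013,-0.007,0.1],0],[[0,0,0.18],0],[[0,0,0.18],0],[[0,0,0.12],0],[[0,0,0.063],0]]}}

```text
t: 25.1
eef_pos: [400.9, 256.2, 11.8]
tcp_rot: [3.14, 0.003, 0.058]
ft_force: [0.0, 0.3, 0.5]
opening: 0.997
grip_force: 0.0
```

{"method": "arm_command", "body": {"rows": [[[0,0,0],0],[[0,0,0],0],[[0,0,0],0],[[0,0,0],0],[[0,0,0],0]]}}

```text
t: 25.6
eef_pos: [402.0, 256.9, 15.1]
tcp_rot: [-3.141, -0.001, 0.059]
ft_force: [-0.2, -0.3, -0.1]
opening: 1.001
grip_force: 0.0
```

{"method": "arm_command", "body": {"rows": [[[0,0,0],0],[[0,0,0],0],[[0,0,0],0],[[0,0,0],0],[[0,0,0],0]], "claw": 0}}

```text
t: 26.1
eef_pos: [401.6, 256.7, 14.3]
tcp_rot: [3.141, 0.0, 0.059]
ft_force: [0.6, -1.0, 0.3]
opening: 0.637
grip_force: 0.0
```

{"method": "arm_command", "body": {"rows": [[[0,0,0],0],[[0,0,0],0],[[0,0,0],0],[[0,0,0],0],[[0,0,0],0]]}}

```text
t: 26.6
eef_pos: [401.6, 256.7, 14.3]
tcp_rot: [3.141, 0.0, 0.059]
ft_force: [-0.2, 0.0, -0.4]
opening: 0.586
grip_force: 30.0
```

{"method": "arm_command", "body": {"rows": [[[0,0,-0.06],0],[[0,0,-0.14],0],[[0,0,-0.16],0],[[0,0,-0.12],0],[[0,0,0],0]]}}

```text
t: 27.1
eef_pos: [402.8, 257.3, 137.6]
tcp_rot: [-3.139, -0.006, 0.059]
ft_force: [0.2, 0.3, -1.6]
opening: 0.587
grip_force: 30.0
```

{"method": "arm_command", "body": {"rows": [[[0.0815,0.1515,0],0],[[0.0815,0.1515,0],0],[[0.0815,0.1515,0],0],[[0.0815,0.1515,0],0],[[0.0815,0.1515,0],0]]}}

```text
t: 27.6
eef_pos: [514.7, 72.0, 133.3]
tcp_rot: [3.142, 0.001, 0.059]
ft_force: [1.3, 0.9, -1.5]
opening: 0.584
grip_force: 30.0
```

{"method": "arm_command", "body": {"rows": [[[0.0815,0.1515,0],0],[[0.0815,0.1515,0],0],[[0,0,0],0],[[0,0,0],0],[[0,0,0],0]]}}

```text
t: 28.1
eef_pos: [558.6, 1.1, 133.6]
tcp_rot: [-3.141, 0.002, 0.059]
ft_force: [-0.1, -0.0, -2.4]
opening: 0.582
grip_force: 30.0
```

```bash
python3 -c "
from h import *
look(['jar_carrier','jar1_mid'],'w6')"
```

```text
28.1 [558.6   1.1 133.6] [-3.141e+00  2.000e-03  5.900e-02] 0.582
jar_carrier [(array([651.1,  -8.8,   1.1]), 0.88)]
jar1_mid [(array([5.622e+02, 1.000e-01, 1.450e+02]), 0.8)]
```

View pics/w6.png

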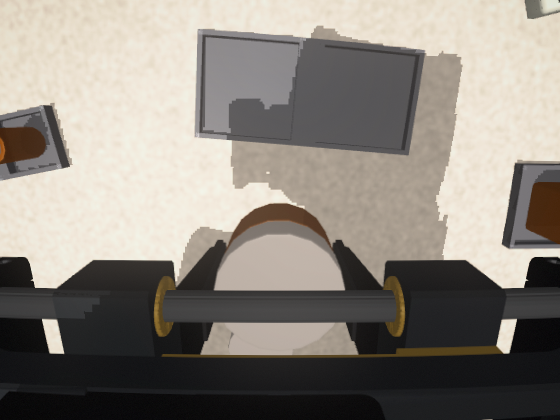

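The jar is held level, and the jar carrier's corners are at about (199,29), (424,50), (409,155) and (196,137).

```bash
python3 -c "
from h import *
print(state()['eef_pos'].round(1))
w=plane(viewer.get_calibration('wrist'),[(199,29),(424,50),(409,155),(196,137)],12*np.ones(4));print(w.round(1),cv2.minAreaRect(w.astype(np.float32)))
c=w.mean(0);e=(w[0]+w[3]-w[1]-w[2])/2;e/=np.linalg.norm(e);print(c)
for s in(48,-48): print((c+s*e).round(1))"
```

```text
[559.1   1.4 134.3]
[[ 695.9   72. ]
 [ 692.  -107. ]
 [ 608.  -106.7]
 [ 611.9   73.6]] ((651.9656982421875, -17.322280883789062), (180.53233337402344, 83.99449920654297), 88.76254272460938)
[651.96319689 -17.02011127]
[653.  31.]
[650.9 -65. ]
```

{"method": "arm_command", "body": {"rows": [[[0.19,-0.049,0],0],[[0.19,-0.049,0],0],[[0,0,0],0],[[0,0,0.1],0],[[0,0,0.14],0]]}}

```text
t: 28.75
eef_pos: [653.4, 31.4, 75.2]
tcp_rot: [3.141, -0.003, 0.06]
ft_force: [0.4, -1.0, -2.1]
opening: 0.583
grip_force: 30.0
```

{"method": "arm_command", "body": {"rows": [[[0,0,0.1],0],[[0,0,0.05],0],[[0,0,0],0],[[0,0,0],0],[[0,0,0],0]]}}

```text
t: 29.25
eef_pos: [653.6, 30.5, 38.4]
tcp_rot: [3.141, -0.002, 0.059]
ft_force: [-0.3, -0.9, -1.8]
opening: 0.585
grip_force: 30.0
```

{"method": "arm_command", "body": {"rows": [[[-0.004,-0.004,0.02],0],[[0,0,0.018],0],[[0,0,0.018],0],[[0,0,0.012],0],[[0,0,0.008],0]]}}

```text
t: 29.75
eef_pos: [651.8, 31.3, 17.4]
tcp_rot: [3.142, 0.0, 0.059]
ft_force: [-0.9, 0.3, -1.5]
opening: 0.58
grip_force: 30.0
```

{"method": "arm_command", "body": {"rows": [[[0,0,0.004],0],[[0,0,0.002],0],[[0,0,0],0],[[0,0,0],0],[[0,0,0],0]]}}

```text
t: 30.25
eef_pos: [651.8, 31.3, 17.3]
tcp_rot: [3.141, -0.0, 0.059]
ft_force: [-3.8, 0.4, 8.2]
opening: 0.583
grip_force: 30.0
```

{"method": "arm_command", "body": {"rows": [[[0,0,0],0],[[0,0,0],0],[[0,0,0],0],[[0,0,0],0],[[0,0,-0.02],0]], "claw": 0.8}}

```text
t: 30.75
eef_pos: [651.6, 31.3, 20.9]
tcp_rot: [-3.142, 0.001, 0.059]
ft_force: [0.3, 0.1, -0.1]
opening: 0.804
grip_force: 0.0
```

{"method": "arm_command", "body": {"rows": [[[0,0,-0.1],0],[[0,0,-0.16],0],[[0,0,-0.18],0],[[0,0,-0.16],0],[[0,0,0],0]]}}

```text
t: 31.25
eef_pos: [654.0, 31.3, 177.6]
tcp_rot: [3.14, -0.009, 0.059]
ft_force: [-0.2, 0.0, -1.0]
opening: 0.801
grip_force: 0.0
```

{"method": "arm_command", "body": {"rows": [[[-0.169,0.0075,0],0],[[-0.169,0.0075,0],0],[[-0.169,0.0075,0],0],[[-0.169,0.0075,0],0],[[-0.169,0.0075,0],0]], "claw": 1}}

```text
t: 31.75
eef_pos: [439.6, 9.6, 171.1]
tcp_rot: [3.142, 0.0, 0.059]
ft_force: [1.0, -0.4, 0.4]
opening: 0.999
grip_force: 0.0
```

{"method": "arm_command", "body": {"rows": [[[0,0,0],0],[[0,0,0],0],[[0,0,0],0],[[0,0,0],0],[[0,0,0],0]]}}

```text
t: 32.25
eef_pos: [442.1, 9.7, 171.1]
tcp_rot: [3.142, 0.0, 0.059]
ft_force: [0.4, 0.0, -0.2]
opening: 1.0
grip_force: 0.0
```

```bash
python3 -c "
from h import *
a=look(['jar1_mid'],'w7');tops(*a,49,60,54)"
```

```text
32.2 [442.1   9.7 171.1] [3.142 0.    0.059] 1.0
jar1_mid []
top [27.  7.] [590.5 216.8] [11. 27.] h 54.0
top [278. 205.] [441.8   9.9] [54. 55.] h 55.3
```

View pics/w7.png

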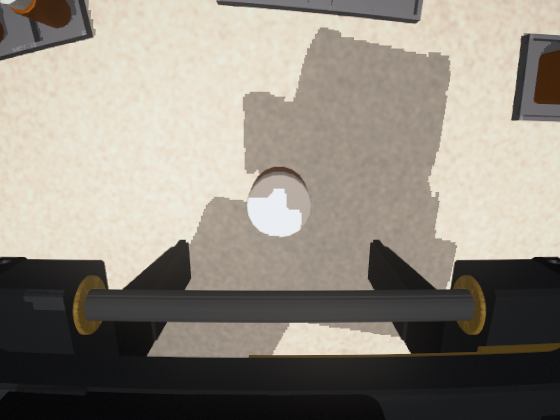

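The second jar (278,205) is centred under the tool. I'll grasp it and carry it to the right bay.

{"method": "arm_command", "body": {"rows": [[[0,0,0.1],0],[[0,0,0.18],0],[[0,0,0.18],0],[[0,0,0.12],0],[[0,0,0.047],0]]}}

```text
t: 32.85
eef_pos: [440.6, 9.7, 11.9]
tcp_rot: [-3.141, 0.004, 0.059]
ft_force: [0.6, -0.1, 0.2]
opening: 1.002
grip_force: 0.0
```

{"method": "arm_command", "body": {"rows": [[[0,0,0],0],[[0,0,0],0],[[0,0,0],0],[[0,0,0],0],[[0,0,0],0]]}}

```text
t: 33.35
eef_pos: [441.9, 9.6, 15.3]
tcp_rot: [3.141, -0.001, 0.059]
ft_force: [0.1, -0.1, -0.5]
opening: 1.002
grip_force: 0.0
```

{"method": "arm_command", "body": {"rows": [[[0,0,0],0],[[0,0,0],0],[[0,0,0],0],[[0,0,0],0],[[0,0,0],0]], "claw": 0}}

```text
t: 33.85
eef_pos: [441.5, 9.6, 14.6]
tcp_rot: [3.142, 0.0, 0.059]
ft_force: [-0.2, -0.3, 0.6]
opening: 0.636
grip_force: 0.0
```

{"method": "arm_command", "body": {"rows": [[[0,0,0],0],[[0,0,0],0],[[0,0,0],0],[[0,0,0],0],[[0,0,0],0]]}}

```text
t: 34.35
eef_pos: [441.5, 9.6, 14.6]
tcp_rot: [3.142, 0.0, 0.059]
ft_force: [0.9, -0.0, -1.2]
opening: 0.585
grip_force: 30.0
```

{"method": "arm_command", "body": {"rows": [[[0,0,-0.06],0],[[0,0,-0.14],0],[[0,0,-0.16],0],[[0,0,-0.12],0],[[0,0,0],0]]}}

```text
t: 34.85
eef_pos: [442.9, 9.5, 137.8]
tcp_rot: [3.14, -0.006, 0.059]
ft_force: [0.6, -0.5, -2.2]
opening: 0.587
grip_force: 30.0
```

{"method": "arm_command", "body": {"rows": [[[0.163,0.069,0],0],[[0.163,0.069,0],0],[[0.163,0.069,0],0],[[0.163,0.069,0],0],[[0.163,0.069,0],0]]}}

```text
t: 35.35
eef_pos: [651.1, -65.2, 133.1]
tcp_rot: [-3.141, 0.002, 0.059]
ft_force: [0.1, -0.9, -0.2]
opening: 0.585
grip_force: 30.0
```

{"method": "arm_command", "body": {"rows": [[[0,0,0],0],[[0,0,0],0],[[0,0,0],0],[[0,0,0],0],[[0,0,0],0]]}}

```text
t: 35.85
eef_pos: [649.5, -64.2, 134.9]
tcp_rot: [3.141, -0.0, 0.059]
ft_force: [0.6, -0.0, -0.5]
opening: 0.588
grip_force: 30.0
```

{"method": "arm_command", "body": {"rows": [[[0.004,0,0.1],0],[[0,0,0.14],0],[[0,0,0.1],0],[[0,0,0.05],0],[[0,0,0],0]]}}

```text
t: 36.35
eef_pos: [650.2, -64.3, 36.0]
tcp_rot: [-3.141, 0.002, 0.059]
ft_force: [-0.4, -0.4, -1.4]
opening: 0.584
grip_force: 30.0
```

{"method": "arm_command", "body": {"rows": [[[0,0,0],0],[[0,0,0],0],[[0,0,0],0],[[0,0,0],0],[[0,0,0],0]]}}

```text
t: 36.85
eef_pos: [651.2, -64.5, 37.6]
tcp_rot: [3.141, -0.001, 0.059]
ft_force: [-1.0, 0.7, -1.5]
opening: 0.583
grip_force: 30.0
```

{"method": "arm_command", "body": {"rows": [[[0,0,0.02],0],[[0,0,0.016],0],[[0,0,0.016],0],[[0,0,0.012],0],[[0,0,0.008],0]]}}

```text
t: 37.35
eef_pos: [650.9, -64.5, 18.6]
tcp_rot: [-3.142, 0.0, 0.059]
ft_force: [-0.2, -0.2, -1.8]
opening: 0.583
grip_force: 30.0
```

{"method": "arm_command", "body": {"rows": [[[0,0,0],0],[[0,0,0],0],[[0,0,0],0],[[0,0,0],0],[[0,0,0],0]]}}

```text
t: 37.85
eef_pos: [651.0, -64.5, 19.3]
tcp_rot: [3.141, -0.0, 0.059]
ft_force: [0.3, 0.1, -1.5]
opening: 0.583
grip_force: 30.0
```

1.7 mm remain. I'll lower, release and lift, then back the arm away and check with the top camera.

{"method": "arm_command", "body": {"rows": [[[0,0,0.003],0],[[0,0,0.003],0],[[0,0,0.001],0],[[0,0,0],0],[[0,0,0],0]]}}

```text
t: 38.35
eef_pos: [651.0, -64.5, 17.6]
tcp_rot: [3.141, -0.0, 0.059]
ft_force: [-2.1, 0.3, 3.2]
opening: 0.587
grip_force: 30.0
```

{"method": "arm_command", "body": {"rows": [[[0,0,0],0],[[0,0,0],0],[[0,0,0],0],[[0,0,0],0],[[0,0,-0.02],0]], "claw": 0.8}}

```text
t: 38.85
eef_pos: [650.7, -64.4, 21.9]
tcp_rot: [-3.141, 0.001, 0.059]
ft_force: [0.9, 0.1, -0.0]
opening: 0.799
grip_force: 0.0
```

{"method": "arm_command", "body": {"rows": [[[0,0,-0.1],0],[[0,0,-0.16],0],[[0,0,-0.18],0],[[0,0,-0.18],0],[[0,0,-0.1],0]]}}

```text
t: 39.35
eef_pos: [651.7, -64.6, 206.8]
tcp_rot: [3.14, -0.005, 0.059]
ft_force: [-0.2, -0.3, 0.5]
opening: 0.8
grip_force: 0.0
```

{"method": "arm_command", "body": {"rows": [[[-0.18,0,0],0],[[-0.18,0,0],0],[[-0.18,0,0],0],[[-0.18,0,0],0],[[-0.1,0,0],0]]}}

```text
t: 39.85
eef_pos: [443.3, -76.2, 202.8]
tcp_rot: [-3.142, 0.0, 0.058]
ft_force: [-0.7, -0.1, -0.1]
opening: 0.803
grip_force: 0.0
```

{"method": "arm_command", "body": {"rows": [[[0,0,0],0],[[0,0,0],0],[[0,0,0],0],[[0,0,0],0],[[0,0,0],0]]}}

```text
t: 40.35
eef_pos: [446.9, -76.4, 202.1]
tcp_rot: [-3.142, 0.0, 0.059]
ft_force: [-0.5, 0.6, -0.2]
opening: 0.795
grip_force: 0.0
```

```bash
python3 - <<'E'
from h import *
a=look(['bottle_mid','vial1_mid','jar1_mid'])
p,d=viewer.read_camera("scene");s=p[170:330,100:440]
cv2.imwrite("pics/end.png",cv2.resize(s,None,fx=2.3,fy=2.3)[:,:,::-1])
for n in ['bottle_mid','vial1_mid','jar1_mid','beaker','timer']: print(n,[(np.round(r["position"]),round(r["confidence"],2)) for r in models.mark_of("scene",n)])
E
```

```text
40.4 [446.9 -76.4 202.1] [-3.142  0.     0.059] 0.795
bottle_mid [(array([ 570.3, -246.6,   47.8]), 0.65)]
vial1_mid []
jar1_mid []
bottle_mid [(array([ 575., -254.,   46.]), 0.64)]
vial1_mid [(array([591., 293.,  35.]), 0.85)]
jar1_mid [(array([656.,  30.,  32.]), 0.94)]
beaker [(array([769., 193.,  -1.]), 0.83)]
timer [(array([ 755., -219.,   -0.]), 0.92)]
```

View pics/end.png

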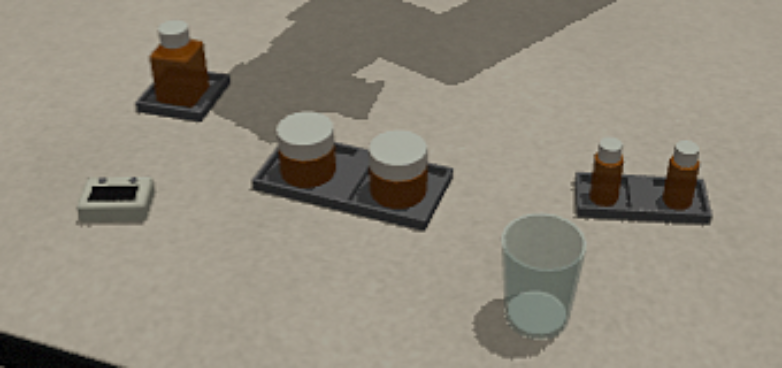

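All five containers stand upright in their bays: the bottle at (180,70), the jars at (305,150) and (398,170), and the vials at (607,175) and (682,175). The beaker and timer have not moved, so I'm handing in.

```bash
python3 -c "
from cell import env
print(env.job_done())"
```

```text
the job is handed in; nothing more can be done
None
```

All five containers are standing upright in their bays, with the beaker and timer where they were; the job was handed in at about 40 s, and no verdict came back.

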